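Unlock the sample tray and present it level to the code reader

TASK

On the red loading deck, slide the yellow transport lock all the way to its end stop, away from the tray, then lift the sample tray by its blue grip and carry it over the code reader without letting the loose steel ball leave its pocket. Finish while still holding the tray: level, still and centred over the reader's glass window, its underside about 10 cm above the glass, touching nothing but the gripper. Leave the lock open and everything else on the bench where it is.

Things in the scene. Friction and masses are not known exactly. Their poses are not given: they have to be found in the camera images.
- deck: fixed dark-red loading deck with aluminium top, 150 mm (its x) by 270 mm (its y), top 50 mm above the bench. Origin at the centre of its underside, z up. Tray's nest centred at deck y = -50 mm: steel guides 7 mm high on three sides, 3 mm play, so the tray comes out straight up. The lock slides along deck y on the other half; its track ends in a steel stop.
- lock (a joint): transport lock, slide along deck +y, 0 to 0.05 m. Near 0 (it starts between 0 and 0.012) its flat yellow tongue, 40 mm wide, reaches over the tray and stops it from being lifted; at 0.05 it is against its end stop and the tray is free. Friction about 2 N; stays where it is left.
- lock_grip (a point): point on the axis of the lock's upright yellow knob, 15 mm below its top, 95 mm above the bench. The knob is 18 x 18 mm and 40 mm tall, sides parallel to deck x and y, on a black carriage 42 mm (deck x) by 40 mm (deck y), top 70 mm above the bench. The point moves with the knob, to deck +y as the lock opens.
- tray: loose white tray, 86 mm (its x) by 127 mm (its y), plate 12 mm thick, 0.15 to 0.3 kg. Origin at the centre of its underside, z up. Starts in the deck's nest, axes parallel to the deck's (within 1 degree), underside 50 mm above the bench. Blue upright grip at its middle, 14 mm thick (tray x), 36 mm long (tray y), top 57 mm above the underside. Grey dots printed on the +y half.
- tray_grip (a point): point inside the tray's blue grip, on the tray's centre line, 45 mm above the tray's underside and 12 mm below the grip's top.
- pocket (a point): place of the ball's centre when it sits in the middle of the tray's pocket, at tray x = 0, y = -41 mm, 19 mm above the tray's underside. The pocket is round, 35 mm across, and only 4 mm deep, open at the top.
- ball_center (a point): centre of the loose polished steel ball, 22 mm diameter, about 44 g; it can roll about 8 mm from the pocket's middle before it meets the rim, and jumps out if the tray is tipped steeply (some 45 degrees) or jerked.
- reader: fixed black code reader, 160 x 160 mm, 50 mm high, with a grey top, a teal glass window 100 x 100 mm framed in green. Origin at the centre of its underside. It may stand on either side of the robot, the deck on the other.
- window (a point): centre of the reader's glass window, on its top face, 50 mm above the bench.
- jar: bystander: small amber jar, 36 mm diameter, 60 mm tall, origin under its centre
- vial: bystander: small clear vial with green cap, 28 mm diameter, 50 mm tall, origin under its centre
- tube: bystander: small white screw-cap pot with red cap, 28 mm diameter, 45 mm tall, origin under its centre
- spatula: bystander: flat lab spatula, blue handle and steel blade, 140 mm long (along its x), 16 mm wide, 6 mm high, lying on the bench, origin under its middle

How it is judged:
On the way, in this order (a step that is already met when the one before it is completed fails the run):
1. the lock is at its end stop while the tray still sits in its nest (value of joint lock above 0.046 m and z of tray in the frame of deck below 0.06 m), for 0.2 s.
2. the tray is lifted clear of the deck with the ball in its pocket (z of tray in the frame of deck above 0.08 m and distance between ball_center and pocket below 0.016 m), for 0.2 s.
At the end, for the whole second after the job is handed in: Gripper holds the tray still (under 20 mm/s), level within 0.10 rad, its centre within 30 mm of the window's in plan, underside 60 to 140 mm above the glass, off reader and deck; ball within 16 mm of its pocket's middle; lock within 4 mm of its end stop (value of joint lock above 0.046 m and horizontal distance between tray and window below 0.03 m and z of tray in the frame of window between 0.06 and 0.14 m and angle between tray's own z axis and vertical below 0.1 rad and linear speed of tray below 0.02 m/s and angular speed of tray below 0.15 rad/s and contact force between tray and the fingers above 1 N and contact force between tray and reader below 0.1 N and contact force between tray and deck below 0.1 N and distance between ball_center and pocket below 0.016 m); the arm keeps its last pose, push and grip.
It fails at once if the ball leaves its pocket (distance between ball_center and pocket above 0.02 m).
It fails at once if a bystander is shoved more than 25 mm or knocked over (distance of any of jar, vial, spatula, tube from where it was at the start of the episode above 0.025 m or angle between any of jar, vial, spatula, tube's own z axis and vertical above 0.6 rad).
It also fails if it takes over 61 s, if anything falls off the work surface, if the arm or the gripper's body presses on something with over 40 N, if the wrist force passes 120 N, or if a joint passes its speed limit or range.

ROBOT

A 6-joint arm with a two-finger parallel gripper is mounted at the origin on the work surface. World frame = base frame: x ahead of the robot, y to its left, z up, the work surface at z = 0. Lengths are in m, angles in rad, forces in N, time in s.
With the tool pointing down it reaches from about 0.25 to 0.775 m from the base axis. Payload 4 kg.
Tool frame: the origin (TCP) lies at the very end of the fingers, on their centre line; the grasp point (between the pads) lies hold_point_z behind it (hold_point_z is the distance from the TCP to the grasp point, in m); z points along the fingers, y is the direction in which the jaws open and shut (so a half turn about z gives the same grasp; the last joint's range is limited). The gripper opens to 94 mm and grips with 3 to 60 N. Pads are 16 mm wide; open, the fingers measure 119 mm over their backs; the gripper's body (75 mm by 177 mm) begins 78 mm behind the grasp point.
Start: joints at [-1.335, 0.087, 1.371, -0, 1.684, -0.103], TCP at [0.183, -0.519, 0.206] pointing down, gripper open.
Joint ranges: [-3.1, 3.1], [-0.76, 2.03], [0.27, 2.55], [-1.08, 4.22], [0.17, 2.65], [-2.57, 2.57]. Speed limits (rad/s): [2.79, 2.79, 3.14, 3.14, 3.14, 3.14].

INTERFACE

Orientations are given as [roll, pitch, yaw] about the fixed x, y, z axes, in that order (R = Rz(yaw) Ry(pitch) Rx(roll)).
In Python, from bench import * gives the robot as it stands.
- The arm moves only by the tool step_arm, never from a script. Its argument "increments" is text: rows parted by semicolons, each of 6 numbers parted by spaces: the shift along the tool's x, y, z in cm, then the turn, a rotation vector about the tool's x, y, z in rad. A call has 1 to 5 rows; each row shifts and turns the commanded pose from where the row before left it, along the tool's axes as they then stand; what a row does not reach is not made up. A row lasts 1/10 s, in which the tool goes at most 50 mm and 8.59 degrees, less where a joint would pass 70% of its speed; a pose out of reach is approached as far as the arm can. A call is refused whole if a number of a shift passes 5 or a number of a turn 0.15, either way. A call with a gripper value outside its range is refused whole. "claw" is the gripper's target within -1 to 1 (shut at 1, half-way at 0, fully open at -1), set as the call begins (left out, the last holds). The fingers move at their own pace and stop on an object; the grip force is fixed at half the most. Time passes only in rows, so rows that do not move let the fingers close. It gives the time, the measured TCP pose, the force and the opening at its end, in the units of the state.
- get_obs(): the state, without advancing time (a new reading comes with each control period).
- snapshot(name): name is "scene" or "top" or "wrist"; returns the picture (400x640x3 uint8, red, green, blue); there is no depth.
- calibration(name): a dict with "camera_matrix" (3x3 intrinsics, pixels), "k1" (the pictures are not rectified: a ray, as slopes to the right and down, at radius r is drawn at 1 + k1 r^2 times it, then the intrinsics apply), "eye" and "orientation" of the camera in the world; the wrist camera has in their place "tool_from_camera" (4x4, takes a point from camera to tool coordinates, whose origin is the TCP and whose axes are the flange's). Camera axes: x right, y up, looking along -z (the intrinsics and any distortion apply to the point x, -y, -z); pixel columns grow to the right and rows downward; lengths in m; the calibration is good to about 2 mm. A picture is of the moment at which its call begins: read the wrist's pose just before it. calibration takes no time and is no camera call.
- close_job(): hands the job in, once; it reports no verdict.
The state is a dict: "time": time; "joint_positions": joint angles; "qvel": joint speeds; "joint_torque": joint torques, N m; "tool_pos": TCP position; "ee_rot": TCP orientation; "wrist_force": force on the tool from outside, world axes, zero at the start; "wrist_torque": the same for the moment, N m; "width": finger opening in m.
Only numpy, scipy, OpenCV 4.12 (cv2) and the standard library are available. Lean on these libraries where they do the work, as an engineer would, in place of code of your own. Each camera call takes 0.05 s, during which the arm holds its last target. There are 200 camera calls.

## Working session

There is one attempt and no reset: what is moved stays moved. The work goes in short steps, Python scripts to look and compute and a tool call to move; the robot and the scene stay as the last step left them, time stands still between calls to the robot, and variables do not carry over. Pictures are saved under pics/ and viewed, about 8 in all and at most 12, crops included, and the job is handed in when it is done.

Besides the shell and the picture viewer there is one more tool, called after "Emit:" as a command line: name --argument value ..., lists and objects as JSON in quotes. step_arm: Moves the arm, as the interface text tells. Its arguments: {"type":"object","properties":{"increments":{"type":"string"},"claw":{"type":"number"}},"required":["increments"]}

```bash
mkdir -p pics; ls; python3 - <<'E'
from bench import *
import cv2
o=get_obs();print(o)
for n in("scene","top"):
    cv2.imwrite(f"pics/{n}0.png",snapshot(n)[...,::-1]);print(n,calibration(n))
print(calibration("wrist"))
E
```

```text
pics
{'time': 0.0, 'joint_positions': array([-1.33509539e+00,  8.79404630e-02,  1.37224049e+00, -1.22911639e-05,
        1.68357523e+00, -1.03105020e-01]), 'qvel': array([ 0.00119745, -0.00049745,  0.00130184, -0.00208299, -0.00065227,
        0.00070574]), 'joint_torque': array([-2.26775542e-04, -3.40176022e+01, -3.02430367e+01,  7.17568235e-02,
        3.29606433e-02, -1.86199177e-04]), 'tool_pos': array([ 0.18266084, -0.51820969,  0.20431909]), 'ee_rot': array([-3.13943935e+00, -2.10524848e-04,  3.38804365e-01]), 'wrist_force': array([0.88551608, 0.17532305, 0.24571837]), 'wrist_torque': array([-0.02547065, -0.02539048,  0.00132614]), 'width': 0.0940008903501017}
scene {'camera_matrix': array([[513.35838805,   0.        , 318.85027365],
       [  0.        , 513.35838805, 199.07321533],
       [  0.        ,   0.        ,   1.        ]]), 'k1': -0.10425875265591245, 'eye': array([1.01981935, 0.32979256, 0.92858988]), 'orientation': array([0.64826134, 0.0035012 , 2.20440662])}
top {'camera_matrix': array([[407.4265124 ,   0.        , 319.25153977],
       [  0.        , 407.4265124 , 205.53404359],
       [  0.        ,   0.        ,   1.        ]]), 'k1': -0.004745356505726384, 'eye': array([ 0.34286319, -0.03387756,  0.98038237]), 'orientation': array([ 0.18925825, -0.01427463, -1.55500094])}
{'camera_matrix': array([[332.04552798,   0.        , 321.30974656],
       [  0.        , 332.04552798, 196.57004631],
       [  0.        ,   0.        ,   1.        ]]), 'k1': -0.062217333108472606, 'tool_from_camera': array([[-8.54892099e-06,  9.73269052e-01,  2.29667918e-01,
         6.69003938e-02],
       [ 9.99999944e-01, -6.84885137e-05,  3.27458323e-04,
         6.85776804e-04],
       [ 3.34434666e-04,  2.29667908e-01, -9.73268997e-01,
        -1.79750520e-01],
       [ 0.00000000e+00,  0.00000000e+00,  0.00000000e+00,
         1.00000000e+00]])}
```

View pics/top0.png

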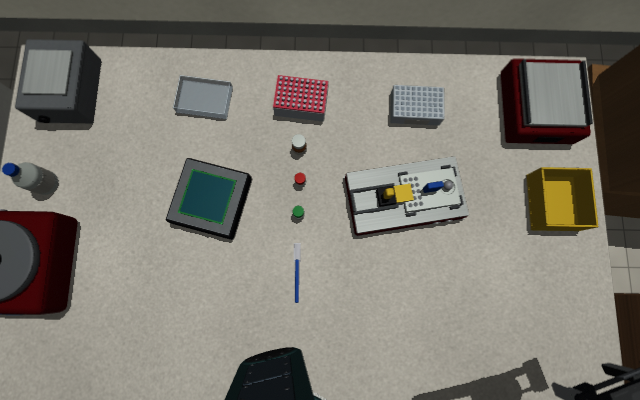

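View pics/scene0.png

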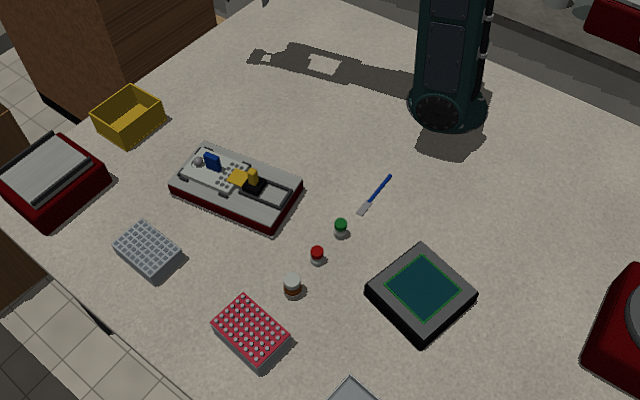

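```bash
python3 -c "
import bench;print([n for n in dir(bench) if n[0]!='_']);print(getattr(bench,'hold_point_z',None))"
```

```text
['IKError', 'calibration', 'close_job', 'get_obs', 'hold_point_z', 'snapshot']
0.0188
```

```bash
cat > h.py <<'E'
import numpy as np, cv2
from bench import *
from scipy.spatial.transform import Rotation as R
def cam(n,o=None):
    c=calibration(n)
    if n!="wrist": return c, R.from_euler('xyz',c['orientation']).as_matrix(), np.array(c['eye'])
    T=c['tool_from_camera']; Rt=R.from_euler('xyz',o['ee_rot']).as_matrix()
    return c, Rt@T[:3,:3], o['tool_pos']+Rt@T[:3,3]
def cast(n,px,z,o=None):
    c,Rw,e=cam(n,o); px=np.atleast_2d(np.float64(px))
    s=cv2.undistortPoints(px[:,None],c['camera_matrix'],np.array([c['k1'],0,0,0.]))[:,0]
    d=np.c_[s[:,0],-s[:,1],-np.ones(len(s))]@Rw.T
    return e+d*((z-e[2])/d[:,2])[:,None]
def mask(im,lo,hi,roi=None):
    m=cv2.inRange(cv2.cvtColor(im,cv2.COLOR_RGB2HSV),lo,hi)
    if roi:
        k=np.zeros_like(m);x0,y0,x1,y1=roi;k[y0:y1,x0:x1]=1;m=m*k
    return m
def big(m): return max(cv2.findContours(m,0,1)[0],key=cv2.contourArea)[:,0]
E
python3 - <<'E'
from h import *
im=cv2.imread('pics/top0.png')[...,::-1]
def show(nm,lo,hi,roi,z):
    c=big(mask(im,lo,hi,roi)); p=cast('top',c,z)
    r=cv2.minAreaRect(np.float32(p[:,:2]*1000)); print(nm,r,cv2.contourArea(c)); return r
show('window',(60,60,40),(100,255,255),(150,140,260,250),.05)
show('blue',(105,120,60),(130,255,255),(400,150,470,210),.107)
show('yellow',(18,120,90),(32,255,255),(360,170,430,220),.072)
m=mask(im,(0,0,150),(180,60,255),(330,140,480,250))
# deck outline: everything not bench: use convex hull of aluminium
c=cv2.convexHull(big(cv2.morphologyEx(m,cv2.MORPH_OPEN,np.ones((3,3)))));print(cv2.boundingRect(c))
print('caps',cast('top',[[300,179]],.045),cast('top',[[298,212]],.05),cast('top',[[299,142]],.06),cast('top',[[297,270],[297,243],[297,302]],.003))
print('deck corners',cast('top',[[346,173],[455,157],[468,213],[358,233]],.05))
print('knob',cast('top',[[385,193]],.11))
E
python3 - <<'E'
import cv2
a=cv2.imread('pics/top0.png')[145:245,335:480];b=cv2.imread('pics/scene0.png')[135:240,160:310]
a=cv2.resize(a,(580,400),interpolation=2)
cv2.imwrite('pics/crop.png',a)
E
```

```text
window ((539.2820434570312, 217.92544555664062), (109.4060287475586, 109.34505462646484), 76.09043884277344) 2081.5
blue ((562.5756225585938, -299.5230712890625), (12.45564079284668, 35.25508117675781), 9.379347801208496) 68.5
yellow ((549.1854248046875, -226.63278198242188), (38.80107116699219, 58.615013122558594), 9.905773162841797) 303.0
(330, 140, 150, 110)
caps [[0.58530596 0.00215246 0.045     ]] [[0.50512299 0.00464353 0.05      ]] [[0.67175154 0.00617794 0.06      ]] [[0.37381737 0.00539173 0.003     ]
 [0.43781449 0.00705594 0.003     ]
 [0.29995612 0.0034738  0.003     ]]
deck corners [[ 0.60074987 -0.10633075  0.05      ]
 [ 0.64553884 -0.3672894   0.05      ]
 [ 0.50999225 -0.39132914  0.05      ]
 [ 0.4586522  -0.13443293  0.05      ]]
knob [[ 0.54044318 -0.1874488   0.11      ]]
```

View pics/crop.png

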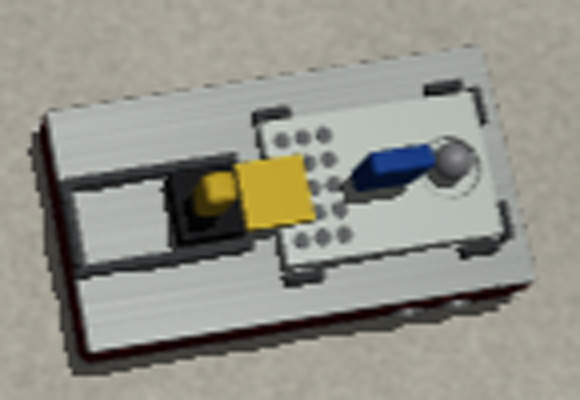

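Emit:
step_arm --increments "4.47 -1.94 0 0 0 0;4.47 -1.94 0 0 0 0;4.47 -1.94 0 0 0 0;4.47 -1.94 0 0 0 0;4.47 -1.94 0 0 0 0" --claw -1

```text
time: 0.6
tool_pos: [0.3622, -0.3513, 0.205]
ee_rot: [-3.141, 0.0, 0.338]
wrist_force: [1.1, 0.3, -0.6]
width: 0.0943
```

Emit:
step_arm --increments "4.47 -1.94 0 0 0 0;4.47 -1.94 0 0 0 0;4.47 -1.94 0 0 0 0;4.47 -1.94 0 0 0 0;4.47 -1.94 0 0 0 0"

```text
time: 1.1
tool_pos: [0.5409, -0.1855, 0.2049]
ee_rot: [-3.141, 0.001, 0.339]
wrist_force: [1.1, -0.6, -0.4]
width: 0.094
```

Emit:
step_arm --increments "0 0 0 0 0 -0.14;0 0 0 0 0 -0.14;0 0 0 0 0 -0.14;0 0 0 0 0 -0.14;0 0 0 0 0 -0.14"

```text
time: 1.6
tool_pos: [0.5397, -0.1869, 0.2047]
ee_rot: [-3.14, 0.0, 1.045]
wrist_force: [-0.2, 0.2, -0.4]
width: 0.0939
```

Emit:
step_arm --increments "0 0 0 0 0 -0.14;0 0 0 0 0 -0.14;0 0 0 0 0 -0.14;0 0 0 0 0 -0.14;0 0 0 0 0 -0.14"

```text
time: 2.1
tool_pos: [0.5396, -0.1871, 0.2047]
ee_rot: [-3.14, -0.001, 1.745]
wrist_force: [-0.5, 0.4, 0.1]
width: 0.0939
```

```bash
python3 - <<'E'
from h import *
import json
o=get_obs(); im=snapshot('wrist'); cv2.imwrite('pics/w1.png',im[...,::-1])
json.dump({k:list(map(float,o[k])) for k in('tool_pos','ee_rot')},open('w1.json','w'))
for nm,lo,hi,z in(('blue',(105,120,40),(130,255,255),.107),('yel',(18,120,60),(32,255,255),.11)):
    c=big(mask(im,lo,hi)); p=cast('wrist',c,z,o); print(nm,cv2.boundingRect(c),cv2.minAreaRect(np.float32(p[:,:2]*1000)))
E
```

```text
blue (319, 278, 13, 11) ((557.710693359375, -266.44561767578125), (11.073639869689941, 10.145859718322754), 9.958449363708496)
yel (292, 346, 347, 25) ((718.2905883789062, -325.46844482421875), (360.6990051269531, 17.04662322998047), 10.035114288330078)
```

View pics/w1.png

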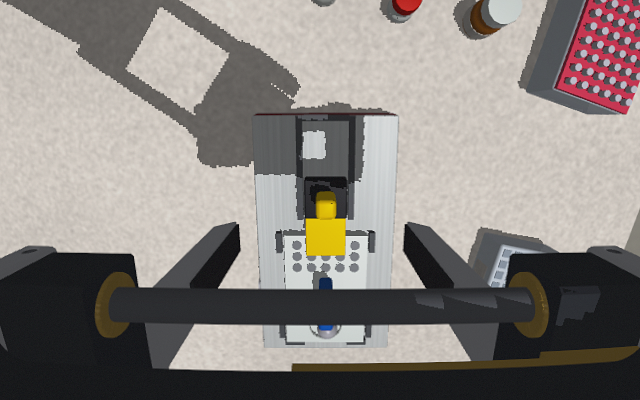

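```bash
python3 - <<'E'
from h import *
import json
o={k:np.array(v) for k,v in json.load(open('w1.json')).items()}
im=cv2.imread('pics/w1.png')[...,::-1]
for r in range(184,262,2): print(r,im[r,326],end=' ')
c=big(mask(im,(18,120,40),(32,255,255),(280,170,370,265)));print(cv2.boundingRect(c))
m=mask(im,(18,120,40),(32,255,255),(280,170,370,265))
for r in range(190,258,4):
    x=np.where(m[r])[0]
    if len(x):print(r,x.min(),x.max())
m=mask(im,(105,120,40),(130,255,255),(300,260,350,345))
for r in range(274,340,3):
    x=np.where(m[r])[0]
    if len(x):print('b',r,x.min(),x.max())
# deck axis from aluminium left/right edges at z=.05 
print(cast('wrist',[[255,114],[396,114]],.05,o))
e=cam('wrist',o);print(e[2])
cv2.imwrite('pics/c2.png',cv2.resize(im[170:345,240:410][...,::-1],None,fx=3.4,fy=3.4,interpolation=0))
E
```

```text
184 [54 54 58] 186 [24 22 26] 188 [21 21 24] 190 [12 12 21] 192 [97 80 10] 194 [96 79 10] 196 [95 79 10] 198 [94 79 10] 200 [136 112  10] 202 [192 160  10] 204 [224 192  10] 206 [226 196  10] 208 [226 196  10] 210 [225 194  10] 212 [224 191  10] 214 [222 188  10] 216 [219 183  10] 218 [194 160  10] 220 [229 199  10] 222 [227 198  10] 224 [227 196  10] 226 [226 198  10] 228 [226 195  10] 230 [225 194  10] 232 [225 195  10] 234 [225 194  10] 236 [225 194  10] 238 [224 193  10] 240 [224 193  10] 242 [225 193  10] 244 [224 192  10] 246 [224 191  10] 248 [224 192  10] 250 [224 191  10] 252 [224 191  10] 254 [226 193   6] 256 [115 120 137] 258 [121 123 129] 260 [121 124 129] (305, 191, 41, 65)
194 316 334
198 316 335
202 315 335
206 316 336
210 316 336
214 316 336
218 306 344
222 306 345
226 305 345
230 306 345
234 306 345
238 306 344
242 306 344
246 306 344
250 306 344
254 306 344
b 280 319 330
b 283 319 331
b 286 319 331
b 325 319 332
b 328 319 331
[[ 0.46383267 -0.12897215  0.05      ]
 [ 0.60048336 -0.10492748  0.05      ]]
[ 0.52917768 -0.12232462  0.38452279]
```

View pics/c2.png

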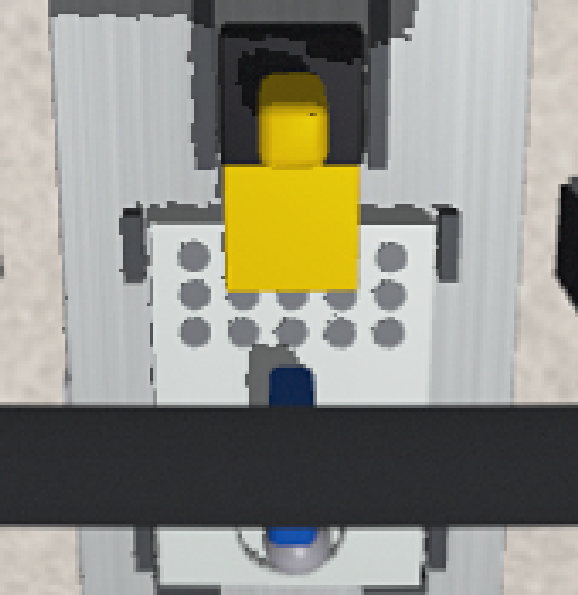

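```bash
python3 - <<'E'
from h import *
import json
o={k:np.array(v) for k,v in json.load(open('w1.json')).items()}
k=cast('wrist',[[326,209.5]],.11,o)[0]; b=cast('wrist',[[325.5,330.5]],.107,o)[0]
tip=cast('wrist',[[306,255.5],[345,255.5]],.068,o);al=cast('wrist',[[255,114],[396,114]],.05,o)
d=al[1]-al[0];yaw=np.arctan2(d[1],d[0]);print('yaw',yaw, np.linalg.norm(d))
print('axis knob-grip',np.arctan2(-(k-b)[0],(k-b)[1]),'knob',k,'blue end',b)
dy=np.array([-np.sin(yaw),np.cos(yaw),0]);print('grip c',b+dy*.018, (k-b)@dy-.018)
R0=R.from_euler('xyz',o['ee_rot']).as_matrix()
print('knob in tool',R0.T@(k-o['tool_pos']))
E
```

```text
yaw 0.17417427402488486 0.138749988480454
axis knob-grip 0.173774532429966 knob [ 0.54605574 -0.19648702  0.11      ] blue end [ 0.56703598 -0.31600187  0.107     ]
grip c [ 0.56391667 -0.29827421  0.107     ] 0.1033423595744627
knob in tool [-0.01044379  0.00482191  0.09471485]
```

Emit:
step_arm --increments "-0.52 0.24 1 0 0 0;-0.52 0.24 2 0 0 0;0 0 3 0 0 0;0 0 3 0 0 0;0 0 2 0 0 0"

```text
time: 2.65
tool_pos: [0.5449, -0.1963, 0.0916]
ee_rot: [-3.138, -0.002, 1.735]
wrist_force: [-0.3, 0.1, -0.1]
width: 0.094
```

Emit:
step_arm --increments "0 0 1.2 0 0 0;0 0 0.5 0 0 0;0 0 0 0 0 0;0 0 0 0 0 0;0 0 0 0 0 0"

```text
time: 3.15
tool_pos: [0.5473, -0.1971, 0.0801]
ee_rot: [3.139, 0.002, 1.739]
wrist_force: [0.4, 0.6, -0.4]
width: 0.0943
```

Emit:
step_arm --increments "0 0 0 0 0 0;0 0 0 0 0 0;0 0 0 0 0 0;0 0 0 0 0 0;0 0 0 0 0 0" --claw 1

```text
time: 3.65
tool_pos: [0.5464, -0.1967, 0.0785]
ee_rot: [3.142, 0.0, 1.739]
wrist_force: [-0.7, 0.3, -0.3]
width: 0.0577
```

Emit:
step_arm --increments "0 0 0 0 0 0;0 0 0 0 0 0;0 0 0 0 0 0;0 0 0 0 0 0;0 0 0 0 0 0"

```text
time: 4.15
tool_pos: [0.5451, -0.1969, 0.0784]
ee_rot: [-3.138, -0.0, 1.739]
wrist_force: [-3.3, -0.4, 4.8]
width: 0.0177
```

Emit:
step_arm --increments "0 0 0 0 0 0;0 0 0 0 0 0;0 0 0 0 0 0;0 0 0 0 0 0;0 0 0 0 0 0"

```text
time: 4.65
tool_pos: [0.5451, -0.1969, 0.0784]
ee_rot: [-3.139, -0.0, 1.739]
wrist_force: [-5.2, -0.5, 2.9]
width: 0.0178
```

Emit:
step_arm --increments "0.4 0 0 0 0 0;0.8 0 0 0 0 0;0.8 0 0 0 0 0;0.8 0 0 0 0 0;0.7 0 0 0 0 0"

```text
time: 5.15
tool_pos: [0.5391, -0.1632, 0.0784]
ee_rot: [-3.138, 0.002, 1.738]
wrist_force: [-6.0, -3.7, 2.3]
width: 0.018
```

Emit:
step_arm --increments "0.4 0 0 0 0 0;0.3 0 0 0 0 0;0.2 0 0 0 0 0;0.2 0 0 0 0 0;0 0 0 0 0 0"

```text
time: 5.65
tool_pos: [0.5371, -0.1521, 0.0784]
ee_rot: [-3.138, 0.001, 1.739]
wrist_force: [-6.2, -2.7, 2.6]
width: 0.0178
```

Emit:
step_arm --increments "0.2 0 0 0 0 0;0.2 0 0 0 0 0;0.2 0 0 0 0 0;0 0 0 0 0 0;0 0 0 0 0 0"

```text
time: 6.15
tool_pos: [0.5367, -0.1498, 0.0784]
ee_rot: [-3.139, 0.008, 1.738]
wrist_force: [-4.3, -10.5, -0.4]
width: 0.0176
```

Emit:
step_arm --increments "0.3 0 0 0 0 0;0.2 0 0 0 0 0;0 0 0 0 0 0;0 0 0 0 0 0;0 0 0 0 0 0"

```text
time: 6.65
tool_pos: [0.5366, -0.1492, 0.0785]
ee_rot: [-3.139, 0.016, 1.736]
wrist_force: [-2.6, -20.8, -3.5]
width: 0.018
```

Emit:
step_arm --increments "-0.5 0 0 0 0 0;-0.2 0 0 0 0 0;0 0 0 0 0 0;0 0 0 0 0 0;0 0 0 0 0 0"

```text
time: 7.15
tool_pos: [0.5367, -0.1496, 0.0784]
ee_rot: [-3.138, 0.004, 1.738]
wrist_force: [-5.9, -4.2, 1.3]
width: 0.0177
```

Emit:
step_arm --increments "0 0 0 0 0 0;0 0 0 0 0 0;0 0 0 0 0 0;0 0 0 0 0 0;0 0 0 0 0 0" --claw -0.2

```text
time: 7.65
tool_pos: [0.5383, -0.1472, 0.0785]
ee_rot: [3.141, -0.0, 1.739]
wrist_force: [0.1, 0.3, -0.2]
width: 0.0543
```

Emit:
step_arm --increments "0 0 -2 0 0 0;0 0 -3 0 0 0;0 0 -3 0 0 0;-3 0 0 0 0 0;-3 0 0 0 0 0"

```text
time: 8.15
tool_pos: [0.5493, -0.2068, 0.1607]
ee_rot: [3.138, 0.002, 1.741]
wrist_force: [0.1, 0.1, 0.0]
width: 0.0567
```

Emit:
step_arm --increments "-3 0 0 0 0 0;-3 -0.1 0 0 0 0;-2 0 0 0 0 0;0 0 0 0 0 0;0 0 0 0 0 0"

```text
time: 8.65
tool_pos: [0.5604, -0.2852, 0.1582]
ee_rot: [-3.141, -0.001, 1.738]
wrist_force: [-0.0, 0.4, 0.5]
width: 0.056
```

```bash
python3 - <<'E'
from h import *
import json
o=get_obs(); im=snapshot('wrist'); cv2.imwrite('pics/w2.png',im[...,::-1])
json.dump({k:list(map(float,o[k])) for k in('tool_pos','ee_rot')},open('w2.json','w'));print(o['tool_pos'],o['ee_rot'])
m=mask(im,(105,120,40),(130,255,255),(250,150,400,360))
for r in range(150,360,4):
    x=np.where(m[r])[0]
    if len(x):print('b',r,x.min(),x.max(),im[r,(x.min()+x.max())//2])
E
```

```text
[ 0.56038501 -0.28522772  0.15815536] [-3.14141852e+00 -1.04018694e-03  1.73833910e+00]
b 198 314 329 [21 44 84]
b 202 314 330 [19 43 85]
b 206 313 330 [19 43 84]
b 210 313 330 [19 48 94]
b 214 313 330 [21 48 95]
b 218 313 330 [19 44 86]
b 222 313 330 [ 46 106 204]
b 226 313 330 [ 40 104 203]
b 230 313 330 [ 43 105 204]
b 234 313 330 [ 41 102 200]
b 238 313 330 [ 42 103 201]
b 242 313 330 [ 40 100 199]
b 246 313 330 [ 37 100 198]
b 250 314 330 [ 37  98 199]
```

View pics/w2.png

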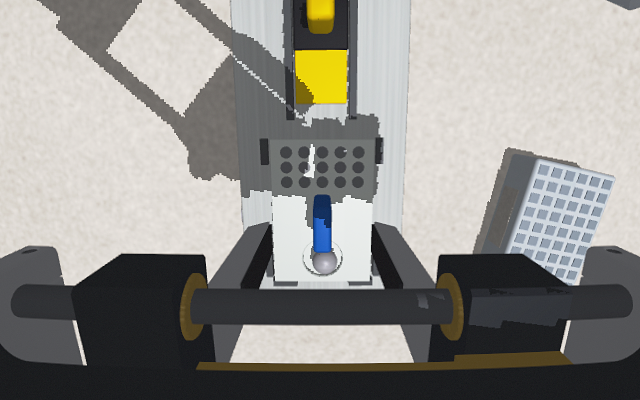

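```bash
python3 - <<'E'
from h import *
import json
o={k:np.array(v) for k,v in json.load(open('w2.json')).items()}
p=cast('wrist',[[321.8,220],[321.8,251.5]],.107,o);g=p.mean(0);print(p,g)
R0=R.from_euler('xyz',o['ee_rot']).as_matrix()
print('in tool',R0.T@(g-o['tool_pos']))
t=cast('wrist',[[270,139],[377,139]],.062,o);print(np.arctan2(*(t[1]-t[0])[[1,0]]))
w=cast('wrist',[[240,100],[241,190]],.05,o)
E
```

```text
[[ 0.56254394 -0.2911614   0.107     ]
 [ 0.56664294 -0.31534605  0.107     ]] [ 0.56459344 -0.30325373  0.107     ]
in tool [-0.0185286   0.00115239  0.05113592]
0.16766771237866193
```

Emit:
step_arm --increments "-1.27 0 1 0 0 0;0 0 2 0 0 0;0 0 2 0 0 0;0 0 2 0 0 0;0 0 1.2 0 0 0"

```text
time: 9.2
tool_pos: [0.5616, -0.2972, 0.0738]
ee_rot: [-3.139, -0.002, 1.74]
wrist_force: [0.4, -0.4, -1.1]
width: 0.0564
```

Emit:
step_arm --increments "0 0 0 0 0 0;0 0 0 0 0 0;0 0 0 0 0 0;0 0 0 0 0 0;0 0 0 0 0 0" --claw 0.5

```text
time: 9.7
tool_pos: [0.5631, -0.2984, 0.0776]
ee_rot: [3.14, 0.001, 1.739]
wrist_force: [-0.7, -0.2, -0.1]
width: 0.024
```

Emit:
step_arm --increments "0 0 0 0 0 0;0 0 0 0 0 0;0 0 0 0 0 0;0 0 0 0 0 0;0 0 0 0 0 0" --claw 1

```text
time: 10.2
tool_pos: [0.5628, -0.2982, 0.0769]
ee_rot: [3.141, 0.001, 1.739]
wrist_force: [-0.4, 0.3, 1.8]
width: 0.0138
```

Gripped (14 mm). Lift slowly.

Emit:
step_arm --increments "0 0 0 0 0 0;0 0 0 0 0 0;0 0 0 0 0 0;0 0 -0.1 0 0 0;0 0 -0.2 0 0 0"

```text
time: 10.7
tool_pos: [0.5615, -0.2975, 0.0778]
ee_rot: [-3.139, -0.002, 1.739]
wrist_force: [0.1, -0.9, -3.9]
width: 0.0135
```

Emit:
step_arm --increments "0 0 -0.3 0 0 0;0 0 -0.4 0 0 0;0 0 -0.4 0 0 0;0 0 -0.4 0 0 0;0 0 -0.4 0 0 0"

```text
time: 11.2
tool_pos: [0.5626, -0.2981, 0.099]
ee_rot: [3.141, 0.0, 1.739]
wrist_force: [-0.5, 0.4, -3.1]
width: 0.0137
```

Emit:
step_arm --increments "0 0 -0.5 0 0 0;0 0 -0.5 0 0 0;0 0 -0.5 0 0 0;0 0 -0.4 0 0 0;0 0 -0.3 0 0 0"

```text
time: 11.7
tool_pos: [0.5627, -0.2982, 0.1211]
ee_rot: [3.141, 0.001, 1.739]
wrist_force: [-0.5, 0.2, -3.3]
width: 0.0137
```

```bash
python3 - <<'E'
from h import *
o=get_obs();print(o['tool_pos'],o['ee_rot'],o['wrist_force'],o['wrist_torque'],o['width'])
a=snapshot('wrist')[100:400,120:520];b=cv2.resize(snapshot('scene')[120:245,150:316],(400,300),interpolation=cv2.INTER_CUBIC)
cv2.imwrite('pics/l1.png',np.hstack([a,b])[...,::-1])
E
```

```text
[ 0.56271686 -0.29821739  0.12111712] [3.14111373e+00 5.43032578e-04 1.73875980e+00] [-0.45445932  0.20868663 -3.31311901] [-0.02230151 -0.07260907 -0.02732138] 0.013695940414328714
```

View pics/l1.png

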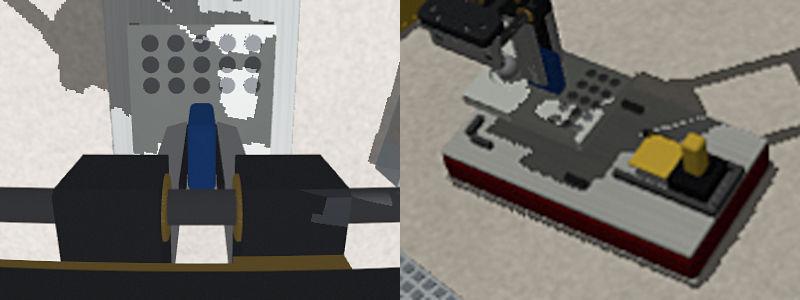

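Emit:
step_arm --increments "0 0 -0.6 0 0 0;0 0 -1.2 0 0 0;0 0 -1.6 0 0 0;0 0 -1.4 0 0 0;0 0 -0.8 0 0 0"

```text
time: 12.3
tool_pos: [0.5633, -0.2986, 0.1793]
ee_rot: [3.139, 0.003, 1.739]
wrist_force: [-0.2, -0.7, -2.6]
width: 0.0137
```

Emit:
step_arm --increments "0.4 0.05 0 0 0 0;0.8 0.1 0 0 0 0;1.2 0.15 0 0 0 0;1.6 0.2 0 0 0 0;2 0.245 0 0 0 0"

```text
time: 12.8
tool_pos: [0.5594, -0.236, 0.1757]
ee_rot: [-3.141, -0.001, 1.739]
wrist_force: [-0.3, 0.3, -3.2]
width: 0.0139
```

Emit:
step_arm --increments "2 0.245 0 0 0 0;2 0.245 0 0 0 0;2 0.245 0 0 0 0;2 0.245 0 0 0 0;2 0.245 0 0 0 0"

```text
time: 13.3
tool_pos: [0.555, -0.1348, 0.1767]
ee_rot: [3.141, 0.0, 1.74]
wrist_force: [-0.2, 0.2, -4.0]
width: 0.0141
```

Emit:
step_arm --increments "2 0.245 0 0 0 0;2 0.245 0 0 0 0;2 0.245 0 0 0 0;2 0.245 0 0 0 0;2 0.245 0 0 0 0"

```text
time: 13.8
tool_pos: [0.5501, -0.0342, 0.1767]
ee_rot: [3.141, 0.0, 1.74]
wrist_force: [0.7, 0.3, -4.1]
width: 0.0137
```

Emit:
step_arm --increments "2 0.245 0 0 0 0;2 0.245 0 0 0 0;2 0.245 0 0 0 0;2 0.245 0 0 0 0;2 0.245 0 0 0 0"

```text
time: 14.3
tool_pos: [0.5452, 0.0663, 0.1767]
ee_rot: [3.141, 0.0, 1.74]
wrist_force: [-0.1, 0.3, -3.5]
width: 0.014
```

Emit:
step_arm --increments "2 0.245 0 0 0 0;2 0.245 0 0 0 0;2 0.245 0 0 0 0;2 0.245 0 0 0 0;2 0.245 0 0 0 0"

```text
time: 14.8
tool_pos: [0.5403, 0.1669, 0.1767]
ee_rot: [3.141, -0.0, 1.74]
wrist_force: [-0.2, -0.1, -3.6]
width: 0.0139
```

Emit:
step_arm --increments "1.8 0.22 0 0 0 0;1.5 0.18 0 0 0 0;1.1 0.14 0 0 0 0;0.7 0.09 0 0 0 0;0.3 0.04 0 0 0 0"

```text
time: 15.3
tool_pos: [0.5387, 0.2198, 0.1764]
ee_rot: [3.142, 0.0, 1.739]
wrist_force: [0.1, 0.5, -4.2]
width: 0.0138
```

Emit:
step_arm --increments "0 0 0 0 0 0;0 0 0 0 0 0;0 0 0 0 0 0;0 0 0 0 0 0;0 0 0 0 0 0"

```text
time: 15.8
tool_pos: [0.539, 0.2188, 0.1765]
ee_rot: [3.142, 0.0, 1.738]
wrist_force: [-0.0, 0.5, -2.8]
width: 0.014
```

```bash
python3 - <<'E'
from h import *
t=snapshot('top');s=snapshot('scene')
a=cv2.resize(s[180:360,340:500],(400,450),interpolation=cv2.INTER_CUBIC);b=cv2.resize(t[130:310,160:320],(400,450),interpolation=cv2.INTER_CUBIC)
cv2.imwrite('pics/f.png',np.hstack([a,b])[...,::-1])
m=mask(t,(18,120,60),(32,255,255),(340,160,430,220));print(cast('top',big(m),.07)[:,:2].mean(0))
print(get_obs()['wrist_force'])
E
```

```text
[ 0.54304012 -0.17728179]
[-0.25093298  0.25101642 -4.18933794]
```

View pics/f.png

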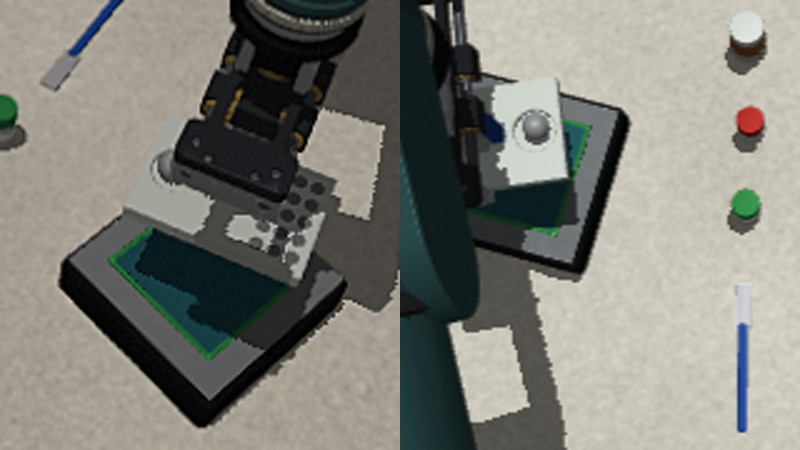

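```bash
python3 - <<'E'
from h import *
print(cast('top',[[160+135/2.5,130+125/2.5]],.169),cast('scene',[[340+166/2.5,180+167/2.5]],.169))
o=get_obs();print(o['tool_pos'],o['qvel'].round(3))
if abs(cast('top',[[214,180]],.169)[0,1]-.178)<.012: print(close_job())
E
```

```text
[[0.54764579 0.17310906 0.169     ]] [[0.55180173 0.171615   0.169     ]]
[0.53893717 0.21901184 0.17649149] [ 0.002 -0.001 -0.001  0.001 -0.     0.001]
the job is handed in; nothing more can be done
None
```

I opened the lock, lifted the tray and handed the job in with the tray held over the reader. It took about 16 s of the 61 s, and no verdict was reported.

**Lock:** I gripped the knob and slid it about 48 mm. The force rose to 21 N with almost no further motion, so it was against its end stop. A later wrist picture showed the tongue clear of the tray. The last top view put the lock's yellow parts about 5 cm further along deck +y than at the start.

**Tray at the end:**
- **Position:** the gripper is at (0.539, 0.219) m, against a measured window centre of (0.539, 0.218) m. I estimate the tray's underside at 10 cm above the glass, assuming it did not slip in the grip.
- **Grip and motion:** the fingers held at 14 mm on the blue grip, carrying 3 to 4 N, and joint speeds were near zero.
- **Ball:** it showed in its pocket in both camera views. The two views placed it 5 and 9 mm from the expected spot, inside the 16 mm limit; that is roughly the play in the pocket plus pixel error.
- **Not measured:** I did not measure the tray's own tilt. The gripper was level within 1 mrad and the tray looked level.
- **Bystanders:** the jar, pot, vial and spatula looked upright and where they started.

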